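Load three spacers on an eccentric spindle

ROBOT

A 7-joint arm with a two-finger parallel gripper is mounted at the origin on a cart in front of the work surface, level with it; the furniture and walls round the work are solid. World frame = base frame: x ahead of the robot, y to its left, z up, the work surface at z = 0. Lengths are in m, angles in rad, forces in N, time in s.
With the tool pointing down it reaches from about 0.4 to 0.85 m from the base axis. Payload 10.4 kg.
Tool frame: the origin (TCP) lies midway between the tips of the shut fingers; the grasp point (between the pads) lies 19 mm behind it; z points along the fingers, y is the line along which they close (so a half turn about z gives the same grasp; the last joint's range is limited). The gripper opens to 87 mm and grips with 3 to 60 N. Pads are 19 mm wide; open, the fingers measure 117 mm over their backs; the gripper's body (75 mm by 190 mm) begins 51 mm behind the grasp point.
Start: joints at [-1.364, 0.332, -0.065, 1.46, 0.022, 1.35, -0.088], TCP at [0.142, 0.609, 0.197] pointing down, gripper open.
Joint ranges: [-2.6, 2.6], [-0.5, 2.12], [-1.47, 1.34], [0.16, 2.42], [-1.27, 4.41], [0.06, 2.06], [-2.6, 2.6]. Speed limits (rad/s): [2.22, 2.22, 2.79, 2.79, 3.14, 3.14, 3.14].

INTERFACE

Orientations are given as a unit quaternion [x, y, z, w].
In Python, from bench import r gives the robot as it stands.
- The arm moves only by the tool apply_moves, never from a script. Its argument "steps" is a list of rows, each a list of 7 numbers: the turn, a rotation vector about the tool's x, y, z in rad, then the shift along the tool's x, y, z in mm, then the opening, from -1 (shut) to 1 (fully open). In form: [[ax, ay, az, x, y, z, claw], ...]. A call has 1 to 20 rows; each row is the pose to reach, as a shift and turn from the pose commanded when the call began, along the tool's axes at that moment; what a row does not reach only later rows make up. A row lasts 1/12 s, in which the tool goes at most 41.7 mm and 7.16 degrees, less where a joint would pass 70% of its speed; a pose out of reach is approached as far as the arm can. A call with a gripper value outside its range is refused whole. The fingers move at their own pace and stop on an object; "force" is the grip in N (left out, the last holds). Time passes only in rows, so rows that repeat a pose let the fingers close. It gives the time, the measured TCP pose, the force, the opening and the grip force at its end, in the units of the state.
- r.read_state(): the state, without advancing time (a new reading comes with each control period).
- r.camera(name): name is "scene" or "top"; returns a dict with "pixels" (480x640x3 uint8, red, green, blue), "z_map" (480x640 float32, m along the optical axis (not along the pixel's ray), 0 where there is no reading), "fovy" (degrees; the focal length in pixels is half the picture's height over the tangent of half this angle, whatever the lens; pixels are square), "cx", "cy" (the principal point, pixels), "position" and "orientation" of the camera in the world. Camera axes: x right, y down, z forward; pixel columns grow to the right and rows downward; lengths in m; the calibration is good to about 2 mm. A picture is of the moment at which its call begins.
- r.close_job(): hands the job in; it is judged then, once.
The state is a dict: "time": time; "joint_positions": joint angles; "joint_vel": joint speeds; "joint_torque": joint torques, N m; "ee_pos": TCP position; "eef_rot": TCP orientation; "ft_force": force on the tool from outside, world axes, zero at the start; "torque": the same for the moment, N m; "width": finger opening in m; "grip_force": force on a finger pad.
Only numpy, scipy, OpenCV 4.12 (cv2) and the standard library are available. Lean on these libraries where they do the work, as an engineer would, in place of code of your own. Each camera call takes 0.05 s, during which the arm holds its last target. There are 200 camera calls.

TASK

Load the spindle stand with the three steel spacer rings in order of size: the widest first, then the middle one, then the smallest on top, each slid right down so that the stack sits flat and tight on the bush. The spindle stands off the centre of its foot in a direction that nobody has measured, so feel for it gently, never force a ring onto it and do not let a ring drop down it. Leave the other things on the bench where they are.

Things in the scene. Friction and masses are not known exactly. Their poses are not given: they have to be found in the camera images.
- stand: Grey cast spindle stand fixed to the worktop: foot 130 x 110 x 12 mm, round pedestal 80 to 96 mm across up to z = 38 mm, on it an aluminium bush 56 mm across, up to z = 50 mm, that bears an upright steel spindle with its end at z = 90 mm. The stand may take 60 N at most. Origin at the centre of the foot's underside, x and y along the foot, z up
- stand_seat (a point): Point on the axis of foot and bush at the level of the bush's flat top, the seat for the rings (z = 50 mm). The bush is eccentric: the spindle's axis stands exactly 9 mm from this axis, in a horizontal direction that differs every time and is in no reading; the bush does not turn in use
- stand_nose (a point): Point on the axis of foot and bush (not the spindle's) at the level of the spindle's flat end, z = 90 mm. The plain spindle is 22 mm thick up to z = 82 mm, then bevelled to a flat end 18 mm across. A 25 mm bore within 3 mm of its axis catches the bevel, which pushes it sideways; within 1.5 mm it slides freely. A ring held on this point rests on the flat end on one side only: the moment shows which
- spacer_wide: Widest plain steel spacer ring, outer diameter 62 mm, 12 mm thick, bore 25 mm right through (all three alike, edges square), 160 g +-30 %, lying flat on the worktop; origin at the centre of its underside, z is its axis, up. Seated, its underside is at z = 50 mm of the stand
- spacer_mid: Middle plain steel spacer ring, outer diameter 52 mm, 10 mm thick, bore 25 mm right through (all three alike, edges square), 110 g +-30 %, lying flat on the worktop; origin at the centre of its underside, z is its axis, up. Seated on the widest, its underside is at z = 62 mm of the stand
- spacer_small: Smallest plain steel spacer ring, outer diameter 42 mm, 10 mm thick, bore 25 mm right through (all three alike, edges square), 70 g +-30 %, lying flat on the worktop; origin at the centre of its underside, z is its axis, up. Seated on the middle one, its underside is at z = 72 mm of the stand
- nut: Bystander: steel hex nut, 19 x 22 x 10 mm, between the spacers and the stand; origin under its centre
- thread_lock: Bystander: small blue and white bottle of thread lock, 37 mm wide and 78 mm tall, upright behind the work; origin under its centre
- bolt: Bystander: large steel bolt standing on its head, 27 mm wide, 60 mm tall, behind the work; origin under its centre
- tape: Bystander, not a spacer: roll of black electrical tape lying flat, 69 mm across, 18 mm high, behind and to the right of the stand; origin under its centre
- caliper: Bystander: vernier caliper lying flat at the right, 210 x 58 x 13 mm; origin under its centre
- spanner: Bystander: combination spanner lying flat at the left, 155 x 23 x 7 mm; origin under its centre
- tape_measure: Bystander: yellow pocket tape measure, 74 x 35 x 63 mm, at the left behind; origin under its centre
Mind the look-alikes: they are no part of the job. Leave any blue or yellow look-alike of the spacer_mid alone.

How it is judged:
On the way, in this order (a step that is already met when the one before it is completed fails the run):
1. the widest spacer is threaded and sits on the bush (z of spacer_wide in the frame of stand between 0.047 and 0.0525 m and horizontal distance between spacer_wide and stand below 0.013 m and angle between spacer_wide's own z axis and vertical below 0.08 rad and contact force between the fingers and spacer_wide below 0.2 N), for 0.2 s.
2. the middle spacer is threaded and sits on the widest (z of spacer_wide in the frame of stand between 0.047 and 0.0525 m and horizontal distance between each of spacer_wide, spacer_mid and stand below 0.013 m and angle between each of spacer_wide, spacer_mid's own z axis and vertical below 0.08 rad and z of spacer_mid in the frame of stand between 0.059 and 0.0645 m and contact force between the fingers and spacer_mid below 0.2 N), for 0.2 s.
At the end, for the whole second after the job is handed in: All three spacers are on the spindle and at rest: undersides 50, 62 and 72 mm above the stand's underside for the widest, middle and smallest (3 mm low to 2.5 mm high), each within 13 mm of the stand's axis in plan and tilted less than 0.08 rad (z of spacer_wide in the frame of stand between 0.047 and 0.0525 m and horizontal distance between each of spacer_wide, spacer_mid, spacer_small and stand below 0.013 m and angle between each of spacer_wide, spacer_mid, spacer_small's own z axis and vertical below 0.08 rad and z of spacer_mid in the frame of stand between 0.059 and 0.0645 m and z of spacer_small in the frame of stand between 0.069 and 0.0745 m and linear speed of each of spacer_wide, spacer_mid, spacer_small below 0.02 m/s); the robot touches nothing.
It fails at once if the stand takes more than 60 N (a ring or the gripper forced against it) (contact force between anything else and stand above 60 N).
It fails at once if a ring is dropped down the spindle instead of being lowered (falls there faster than 0.4 m/s) ((horizontal distance between spacer_wide and stand below 0.013 m and z of spacer_wide in the frame of stand below 0.089 m and linear speed of spacer_wide above 0.4 m/s) or (horizontal distance between spacer_mid and stand below 0.013 m and z of spacer_mid in the frame of stand below 0.089 m and linear speed of spacer_mid above 0.4 m/s) or (horizontal distance between spacer_small and stand below 0.013 m and z of spacer_small in the frame of stand below 0.089 m and linear speed of spacer_small above 0.4 m/s)).
It fails at once if a bystander is moved by more than 30 mm (distance of any of nut, thread_lock, bolt, tape, caliper, spanner, tape_measure from where it was at the start of the episode above 0.03 m).
It also fails if it takes over 72 s, if anything falls off the work surface, if the arm or the gripper's body presses on something with over 40 N, if the wrist force passes 120 N, or if a joint passes its speed limit or range.

## Working session

There is one attempt and no reset: what is moved stays moved. The work goes in short steps, Python scripts to look and compute and a tool call to move; the robot and the scene stay as the last step left them, time stands still between calls to the robot, and variables do not carry over. Pictures are saved under pics/ and viewed, at most 10 in all, crops included, and the job is handed in when it is done.

Besides the shell and the picture viewer there is one more tool, called after ">>>" as name(argument=value, ...) on one line, values as JSON. apply_moves: Moves the arm, as the interface text tells. Its arguments: {"type":"object","properties":{"steps":{"type":"array","items":{"type":"array","items":{"type":"number"}}},"force":{"type":"number"}},"required":["steps"]}

```bash
ls; mkdir -p pics; cat > h.py <<'E'
import numpy as np, cv2
from scipy.spatial.transform import Rotation as R
from bench import r
def cloud(c):
    h,w=c["z_map"].shape; f=h/2/np.tan(np.radians(c["fovy"])/2)
    v,u=np.mgrid[:h,:w]; z=c["z_map"]
    p=np.stack([(u-c["cx"])/f*z,(v-c["cy"])/f*z,z],-1)
    return p@R.from_quat(c["orientation"]).as_matrix().T+np.array(c["position"])
E
python3 - <<'E'
from h import *
for n in("scene","top"):
    c=r.camera(n); cv2.imwrite(f"pics/{n}0.png",c["pixels"][...,::-1]); np.savez(f"{n}0.npz",p=cloud(c),i=c["pixels"]); print(n,c["position"],c["orientation"],c["fovy"],c["cx"],c["cy"])
print(r.read_state())
E
```

```text
pics
scene [0.13171135 0.47930722 0.78843836] [-0.33057538  0.86545397 -0.35191857  0.13365127] 55.41298000662467 318.69700536349336 237.15354138110953
top [ 0.48747548 -0.00354232  1.29490736] [-0.70564465  0.70725192 -0.03620257  0.023446  ] 54.53807595194755 315.7310763198855 240.33553484018313
{'time': 0.1, 'joint_positions': array([-1.36360126,  0.33278065, -0.06473158,  1.46084592,  0.02159284,
        1.34988612, -0.08847904]), 'joint_vel': array([ 0.00080828, -0.00211029, -0.00038952, -0.00232295,  0.00039743,
       -0.00057297,  0.00090305]), 'joint_torque': array([ 1.62218388e-03, -6.24536276e+01,  2.48107722e-02, -3.90716958e+01,
       -6.13952335e-02,  3.66291020e-02,  4.71126907e-05]), 'ee_pos': array([0.14226014, 0.60821593, 0.19645654]), 'eef_rot': array([ 1.14610994e-01,  9.93410260e-01, -6.10261683e-04, -5.14243611e-05]), 'ft_force': array([-0.32845117, -0.23725688,  0.12700945]), 'torque': array([-0.04079105, -0.00097327,  0.01548989]), 'grip_force': 0.0, 'width': 0.08686382501624497}
```

View pics/top0.png

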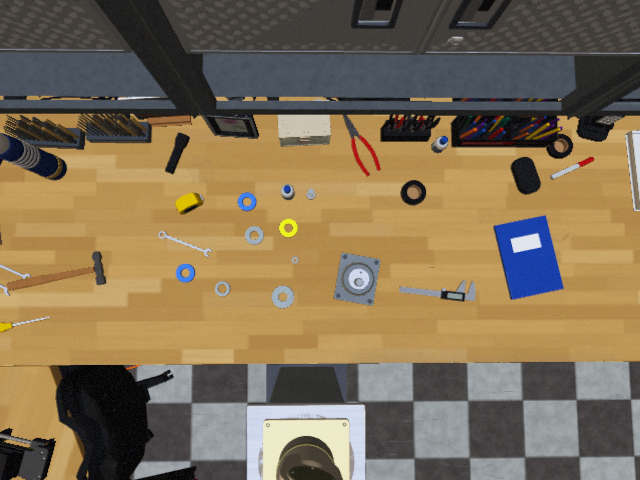

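View pics/scene0.png

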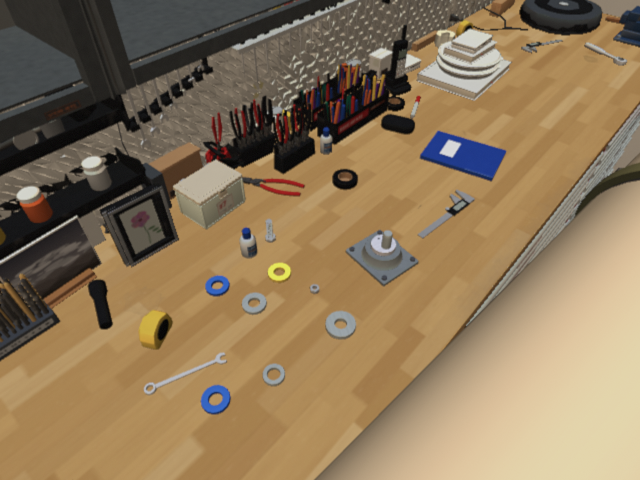

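Candidates in top picture: grey rings at (283,297) wide, (254,236) mid, (222,289) small. Look-alikes: blue (247,202), blue (186,273), yellow (288,228), tape (413,192). I choose the three grey ones by size.

```bash
python3 - <<'E'
from h import *
t=np.load("top0.npz"); s=np.load("scene0.npz")
def ring(d,u,v,w,zlo,zhi,name):
    p=d["p"][v-w:v+w,u-w:u+w].reshape(-1,3); im=d["i"][v-w:v+w,u-w:u+w].reshape(-1,3).astype(int)
    m=(p[:,2]>zlo)&(p[:,2]<zhi)
    q=p[m]
    if len(q)<5: print(name,"few",len(q));return
    (cx,cy),rad=cv2.minEnclosingCircle(q[:,:2].astype(np.float32))
    print(name,len(q),"mec",np.round([cx,cy,rad],4),"mean",np.round(q.mean(0),4), "zmed",np.round(np.median(p[:,2]),4))
for n,u,v in(("wide",283,297),("mid",254,236),("small",222,289)): ring(t,u,v,18,.005,.02,"top "+n)
for n,u,v in(("wide",341,325),("mid",254,303),("small",274,375)): ring(s,u,v,26,.005,.02,"scn "+n)
for d,u,v,n in((t,358,278,"top"),(s,383,250,"scn")):
    ring(d,u,v,40,.008,.0155,n+" foot");ring(d,u,v,40,.035,.042,n+" ped");ring(d,u,v,40,.047,.053,n+" bush");ring(d,u,v,40,.084,.095,n+" spindle")
    p=d["p"][v-40:v+40,u-40:u+40].reshape(-1,3);q=p[(p[:,2]>.008)&(p[:,2]<.0155)]
    print(cv2.minAreaRect((q[:,:2]*1000).astype(np.float32)))
i=t["i"][...,::-1]
a=cv2.resize(i[238:318,318:398],(480,480),interpolation=cv2.INTER_CUBIC)
j=s["i"][...,::-1]; b=cv2.resize(j[215:295,343:423],(480,480),interpolation=cv2.INTER_CUBIC)
cv2.imwrite("pics/stand.png",np.hstack([a,b])[:, :960][::1,:] if 0 else cv2.resize(np.hstack([a,b]),(800,400)))
a=cv2.resize(i[220:320,195:305],(440,400),interpolation=cv2.INTER_CUBIC)
cv2.imwrite("pics/rings.png",a)
E
```

```text
top wide 359 mec [0.4491 0.0635 0.0602] mean [0.4422 0.0658 0.0114] zmed 0.001
top mid 243 mec [0.6111 0.1488 0.0589] mean [0.6109 0.1444 0.0095] zmed 0.0008
top small 152 mec [0.4589 0.2319 0.0611] mean [0.464  0.2312 0.009 ] zmed 0.0004
scn wide 573 mec [0.4424 0.0656 0.0321] mean [0.4413 0.067  0.0103] zmed -0.0007
scn mid 354 mec [0.6391 0.1209 0.0621] mean [0.6138 0.1382 0.0083] zmed -0.0012
scn small 252 mec [0.4653 0.2304 0.0214] mean [0.4646 0.2313 0.0084] zmed -0.0011
top foot 837 mec [ 0.5064 -0.1428  0.0966] mean [ 0.4906 -0.1377  0.0118] zmed 0.0012
top ped 292 mec [ 0.4903 -0.1389  0.0406] mean [ 0.4905 -0.1378  0.0381] zmed 0.0012
top bush 225 mec [ 0.4902 -0.1392  0.028 ] mean [ 0.4918 -0.1393  0.0498] zmed 0.0012
top spindle 48 mec [ 0.4813 -0.1363  0.0105] mean [ 0.4812 -0.1364  0.0892] zmed 0.0012
((513.7732543945312, -135.14166259765625), (126.43244171142578, 175.1009063720703), 79.52113342285156)
scn foot 933 mec [ 0.4912 -0.1382  0.0825] mean [ 0.4794 -0.1236  0.0111] zmed -0.0004
scn ped 298 mec [ 0.4905 -0.1383  0.0409] mean [ 0.4836 -0.1265  0.0371] zmed -0.0004
scn bush 223 mec [ 0.4914 -0.1379  0.0293] mean [ 0.4911 -0.1335  0.049 ] zmed -0.0004
scn spindle 53 mec [ 0.4821 -0.1346  0.0099] mean [ 0.4815 -0.135   0.0878] zmed -0.0004
((490.5199890136719, -138.35446166992188), (111.24456787109375, 130.3918914794922), 79.498046875)
```

View pics/stand.png

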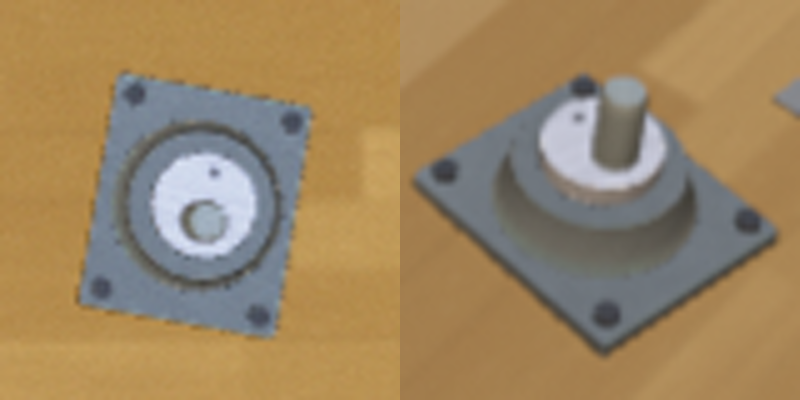

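View pics/rings.png

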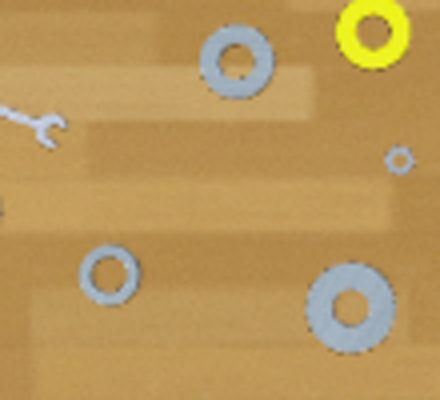

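Top/scene crops: stand bush centre at about world (0.4906,-0.1384), spindle visibly offset towards the robot, at about (0.4816,-0.1357). Ring crop confirms three plain grey rings (wide 62 at (0.4423,0.0657), mid (0.611,0.144), small (0.4645,0.231)).

>>> apply_moves(steps=[[0,0,1.341,-416,-460,47,0.7],[0,0,1.341,-416,-460,47,0.7],[0,0,1.341,-416,-460,47,0.7],[0,0,1.341,-416,-460,47,0.7],[0,0,1.341,-416,-460,47,0.7],[0,0,1.341,-416,-460,47,0.7],[0,0,1.341,-416,-460,47,0.7],[0,0,1.341,-416,-460,47,0.7],[0,0,1.341,-416,-460,47,0.7],[0,0,1.341,-416,-460,47,0.7],[0,0,1.341,-416,-460,47,0.7],[0,0,1.341,-416,-460,47,0.7],[0,0,1.341,-416,-460,47,0.7],[0,0,1.341,-416,-460,47,0.7],[0,0,1.341,-416,-460,47,0.7],[0,0,1.341,-416,-460,47,0.7],[0,0,1.341,-416,-460,47,0.7],[0,0,1.341,-416,-460,47,0.7]], force=15)

```text
time: 1.6
ee_pos: [0.4423, 0.0662, 0.1499]
eef_rot: [0.707, 0.707, -0.0, -0.0]
ft_force: [-0.0, -0.2, 0.5]
width: 0.0739
grip_force: 0.0
```

```bash
cat > st.py <<'E'
from h import *
def st():
    s=r.read_state(); m=R.from_quat(s["eef_rot"]).as_matrix()
    print("t",round(s["time"],2),"pos",np.round(s["ee_pos"]*1000,1),"tx",np.round(m[:,0],3),"ty",np.round(m[:,1],3),"tz",np.round(m[:,2],3),"F",np.round(s["ft_force"],2),"M",np.round(s["torque"],3),"w",round(s["width"]*1000,1),"g",s["grip_force"])
    return s,m
def f(name,roi,zlo,zhi,grey=True):
    c=r.camera(name);p=cloud(c).reshape(-1,3)
    m=(p[:,2]>zlo)&(p[:,2]<zhi)&(abs(p[:,0]-roi[0])<roi[2])&(abs(p[:,1]-roi[1])<roi[2]);q=p[m]
    (x,y),rad=cv2.minEnclosingCircle(q[:,:2].astype(np.float32)); print(name,len(q),np.round([x,y,rad],4),np.round(q.mean(0),4)); return c
if __name__=="__main__": st()
E
python3 - <<'E'
from st import *
st()
s=np.load("scene0.npz")["p"].reshape(-1,3);t=np.load("top0.npz")["p"].reshape(-1,3)
for n,x,y in(("wide",.442,.066),("mid",.611,.144),("small",.4645,.231)):
  for p in(s,t):
    q=p[(p[:,2]>.0065)&(p[:,2]<.018)&(np.hypot(p[:,0]-x,p[:,1]-y)<.036)];c,rad=cv2.minEnclosingCircle(q[:,:2].astype(np.float32)); print(n,np.round(c,4),round(rad,4),q.mean(0).round(4), ((q.max(0)+q.min(0))/2).round(4))
E
```

```text
t 1.6 pos [442.3  66.2 149.9] tx [0. 1. 0.] ty [ 1.    -0.    -0.001] tz [-0.001  0.    -1.   ] F [-0.01 -0.24  0.5 ] M [-0.1    0.056  0.06 ] w 73.9 g 0.0
wide [0.4424 0.0656] 0.0321 [0.4414 0.0667 0.0104] [0.4424 0.0659 0.0109]
wide [0.4418 0.0657] 0.0308 [0.4419 0.0654 0.0118] [0.4419 0.0659 0.0119]
mid [0.6116 0.1449] 0.0265 [0.6113 0.146  0.0086] [0.6116 0.1457 0.0099]
mid [0.6155 0.1453] 0.0304 [0.6113 0.1445 0.0103] [0.6155 0.1439 0.0113]
small [0.4651 0.2308] 0.0211 [0.4642 0.2315 0.0087] [0.4647 0.2313 0.009 ]
small [0.4629 0.2302] 0.0343 [0.4648 0.2313 0.0101] [0.4602 0.2302 0.0112]
```

>>> apply_moves(steps=[[0,0,0,-0.5,0,40,0.7],[0,0,0,-0.5,0,80,0.7],[0,0,0,-0.5,0,115,0.7],[0,0,0,-0.5,0,135,0.7],[0,0,0,-0.5,0,147,0.7],[0,0,0,-0.5,0,147,0.7],[0,0,0,-0.5,0,147,-1],[0,0,0,-0.5,0,147,-1],[0,0,0,-0.5,0,147,-1],[0,0,0,-0.5,0,147,-1],[0,0,0,-0.5,0,147,-1]], force=15)

```text
time: 2.52
ee_pos: [0.4431, 0.0658, 0.0038]
eef_rot: [0.707, 0.707, 0.001, 0.0]
ft_force: [0.0, -0.1, 0.2]
width: 0.0485
grip_force: 0.0
```

```bash
python3 st.py
```

```text
t 2.52 pos [443.1  65.8   3.8] tx [-0.     1.     0.001] ty [1.    0.    0.001] tz [ 0.001  0.001 -1.   ] F [ 0.01 -0.11  0.21] M [-0.065  0.021 -0.012] w 48.5 g 0.0
```

```bash
python3 - <<'E'
from st import *
c=r.camera("scene"); cv2.imwrite("pics/g1.png",cv2.resize(c["pixels"][200:400,220:460,::-1],(720,600),interpolation=cv2.INTER_CUBIC)); st()
E
```

```text
t 2.57 pos [443.   65.7   3.7] tx [-0.     1.     0.001] ty [1.    0.    0.001] tz [ 0.001  0.001 -1.   ] F [-0.43 -0.63  0.5 ] M [-0.068  0.051  0.017] w 44.8 g 0.0
```

View pics/g1.png

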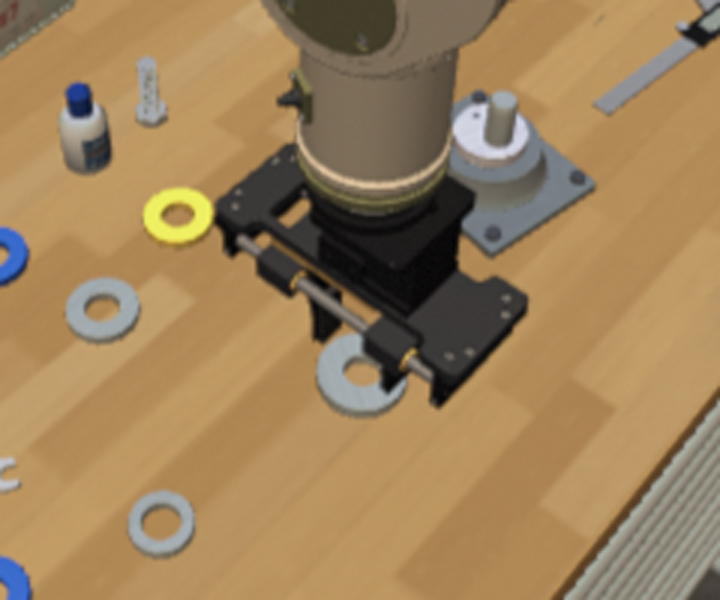

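```bash
python3 - <<'E'
from st import *
st()
c=r.camera("scene");p=cloud(c);z=p[...,2]
u0,v0=220,200
for (a,b,n) in((325,320,"fingA"),(325,333,"tipA"),(392,372,"fingB"),(388,384,"tipB"),(440,395,"tipC"),(232,245,"tipD"),(350,390,"ring"),(320,385,"ringL"),(300,290,"rod"),(480,320,"plate")):
    u=u0+a//3;v=v0+b//3; print(n,(u,v),p[v,u].round(4), p[v+1,u].round(4))
m=(np.hypot(p[...,0]-.442,p[...,1]-.066)<.04)&(z>.007)&(z<.06)
q=p[m]; print(np.histogram(q[:,2],bins=np.arange(.006,.062,.004)))
E
```

```text
t 2.57 pos [443.   65.7   3.7] tx [-0.     1.     0.001] ty [1.    0.    0.001] tz [ 0.001  0.001 -1.   ] F [-0.43 -0.63  0.5 ] M [-0.068  0.051  0.017] w 44.8 g 0.0
fingA (328, 306) [0.4665 0.0759 0.0583] [0.4661 0.0764 0.0559]
tipA (328, 311) [0.4655 0.0768 0.0435] [0.4654 0.0768 0.0401]
fingB (350, 324) [0.3914 0.1043 0.1038] [0.4126 0.0734 0.0441]
tipB (349, 328) [0.4119 0.0769 0.0384] [0.4121 0.0763 0.0341]
tipC (366, 331) [0.3581 0.1026 0.114 ] [0.3572 0.1037 0.1131]
tipD (297, 281) [0.5235 0.101  0.1116] [0.5226 0.102  0.1102]
ring (336, 330) [0.4382 0.0833 0.0116] [0.4367 0.0851 0.0118]
ringL (326, 328) [0.4564 0.0925 0.0106] [0.4562 0.0927 0.0076]
rod (320, 296) [0.4663 0.0999 0.1144] [0.4674 0.0986 0.1091]
plate (380, 306) [0.3616 0.0621 0.1415] [0.3607 0.0632 0.1405]
(array([144, 228,   2,   0,   0,  16,  20,  17,  17,  18,  14,  13,  12]), array([0.006, 0.01 , 0.014, 0.018, 0.022, 0.026, 0.03 , 0.034, 0.038,
       0.042, 0.046, 0.05 , 0.054, 0.058]))
```

g1 shows the wide ring at (362,375) untouched; the fingers closed above it. Depth puts the finger tips about 22 mm above the reported TCP; reopen and check before going lower.

>>> apply_moves(steps=[[0,0,0,0,-0.5,0,0.7],[0,0,0,0,-0.5,0,0.7],[0,0,0,0,-0.5,0,0.7],[0,0,0,0,-0.5,0,0.7],[0,0,0,0,-0.5,0,0.7]])

```text
time: 3.03
ee_pos: [0.4422, 0.0654, 0.0031]
eef_rot: [0.707, 0.707, 0.0, -0.0]
ft_force: [0.3, 0.1, 1.3]
width: 0.0661
grip_force: 0.0
```

```bash
cat > tip.py <<'E'
from st import *
s,m=st()
c=r.camera("scene");p=cloud(c); x,y,_=s["ee_pos"]; g=c["pixels"].astype(int).max(-1)
for sg in(1,-1):
    k=(abs(p[...,0]-(x+sg*(s["width"]/2+.006)))<.012)&(abs(p[...,1]-y)<.016)&(p[...,2]>-.03)&(p[...,2]<.075)&(g<90)
    q=p[k]; print("finger",sg,len(q)); 
    if len(q): i=np.argsort(q[:,2])[:6]; print(q[i].round(4).tolist())
E
python3 tip.py
```

```text
t 3.03 pos [442.2  65.4   3.1] tx [0. 1. 0.] ty [ 1. -0.  0.] tz [ 0.  0. -1.] F [0.34 0.08 1.26] M [-0.047  0.02  -0.006] w 66.1 g 0.0
finger 1 92
[[0.479, 0.0761, 0.0299], [0.476, 0.0735, 0.03], [0.4758, 0.0677, 0.031], [0.4812, 0.0767, 0.0319], [0.4754, 0.0651, 0.032], [0.4754, 0.062, 0.0322]]
finger -1 35
[[0.4037, 0.0772, 0.0299], [0.4062, 0.0772, 0.0308], [0.4048, 0.0759, 0.0308], [0.4075, 0.0756, 0.0311], [0.4016, 0.077, 0.0319], [0.4009, 0.0656, 0.0333]]
```

>>> apply_moves(steps=[[0,0,0,0,0,6,0.75],[0,0,0,0,0,12,0.75],[0,0,0,0,0,16,0.75],[0,0,0,0,0,19,0.75],[0,0,0,0,0,19,0.75]])

```text
time: 3.5
ee_pos: [0.4416, 0.0652, -0.0167]
eef_rot: [0.707, 0.707, -0.001, -0.0]
ft_force: [-0.3, 0.4, 0.3]
width: 0.0761
grip_force: 0.0
```

```bash
python3 tip.py
```

```text
t 3.5 pos [441.6  65.2 -16.7] tx [ 0.     1.    -0.001] ty [ 1.    -0.    -0.001] tz [-0.001 -0.001 -1.   ] F [-0.26  0.35  0.29] M [-0.06   0.045  0.012] w 76.1 g 0.0
finger 1 109
[[0.4813, 0.0732, 0.0071], [0.4807, 0.0678, 0.009], [0.485, 0.0753, 0.0094], [0.4861, 0.0772, 0.0103], [0.4815, 0.07, 0.0105], [0.4813, 0.0764, 0.0106]]
finger -1 25
[[0.3981, 0.0763, 0.0098], [0.3959, 0.0697, 0.0115], [0.3957, 0.0669, 0.012], [0.4014, 0.0755, 0.0126], [0.4023, 0.0744, 0.0139], [0.395, 0.0775, 0.0147]]
```

>>> apply_moves(steps=[[0,0,0,0.3,0.5,3,0.75],[0,0,0,0.3,0.5,5,0.75],[0,0,0,0.3,0.5,5,-1],[0,0,0,0.3,0.5,5,-1],[0,0,0,0.3,0.5,5,-1],[0,0,0,0.3,0.5,5,-1],[0,0,0,0.3,0.5,5,-1],[0,0,0,0.3,0.5,5,-1]], force=15)

```text
time: 4.22
ee_pos: [0.4427, 0.0658, -0.0208]
eef_rot: [0.707, 0.707, 0.0, -0.0]
ft_force: [-0.0, 0.1, 0.5]
width: 0.062
grip_force: 15.0
```

```bash
python3 tip.py
```

```text
t 4.22 pos [442.7  65.8 -20.8] tx [0. 1. 0.] ty [ 1. -0.  0.] tz [ 0.  0. -1.] F [-0.04  0.08  0.5 ] M [-0.13   0.018 -0.007] w 62.0 g 14.999958705157042
finger 1 104
[[0.4748, 0.0745, 0.0042], [0.4785, 0.0764, 0.0062], [0.4751, 0.0711, 0.0073], [0.4788, 0.0761, 0.0092], [0.4756, 0.0768, 0.0095], [0.4801, 0.0778, 0.0097]]
finger -1 24
[[0.4102, 0.0766, 0.008], [0.4044, 0.0776, 0.0082], [0.4071, 0.0774, 0.0087], [0.405, 0.0771, 0.0105], [0.4034, 0.0728, 0.0108], [0.4033, 0.0698, 0.0109]]
```

>>> apply_moves(steps=[[0,0,0,0,0,-20,-1],[0,0,0,0,0,-55,-1],[0,0,0,0,0,-95,-1],[0,0,0,-10,2,-135,-1],[0,0,0,-45,9,-140,-1],[0,0,0,-85,17,-140,-1],[0,0,0,-125,25,-140,-1],[0,0,0,-165,33,-140,-1],[0,0,0,-190,38,-135,-1],[0,0,0,-201.4,39.3,-125,-1],[0,0,0,-201.4,39.3,-117,-1],[0,0,0,-201.4,39.3,-117,-1],[0,0,0,-201.4,39.3,-117,-1]])

```text
time: 5.35
ee_pos: [0.4814, -0.1345, 0.0956]
eef_rot: [0.707, 0.707, -0.0, -0.001]
ft_force: [0.1, 0.0, -2.0]
width: 0.0618
grip_force: 15.0
```

```bash
python3 - <<'E'
from st import *
s,m=st()
c=r.camera("scene"); a=c["pixels"][190:310,310:470,::-1]; cv2.imwrite("pics/g2.png",cv2.resize(a,(800,600),interpolation=cv2.INTER_CUBIC))
p=cloud(c); x,y,_=s["ee_pos"]
k=(np.hypot(p[...,0]-x,p[...,1]-y)<.034)&(p[...,2]>.094)&(p[...,2]<.112)&(c["pixels"].max(-1)>90)
q=p[k];print(len(q),q.mean(0),q.min(0),q.max(0))
E
```

```text
t 5.35 pos [ 481.4 -134.5   95.6] tx [-0.001  1.     0.   ] ty [ 1.     0.001 -0.002] tz [-0.002  0.    -1.   ] F [ 0.07  0.04 -2.01] M [-0.005  0.035 -0.032] w 61.8 g 15.000014437828213<stdin>:6: RuntimeWarning: Mean of empty slice.
  ret = um.true_divide(
Traceback (most recent call last):
ValueError: zero-size array to reduction operation minimum which has no identity
```

View pics/g2.png

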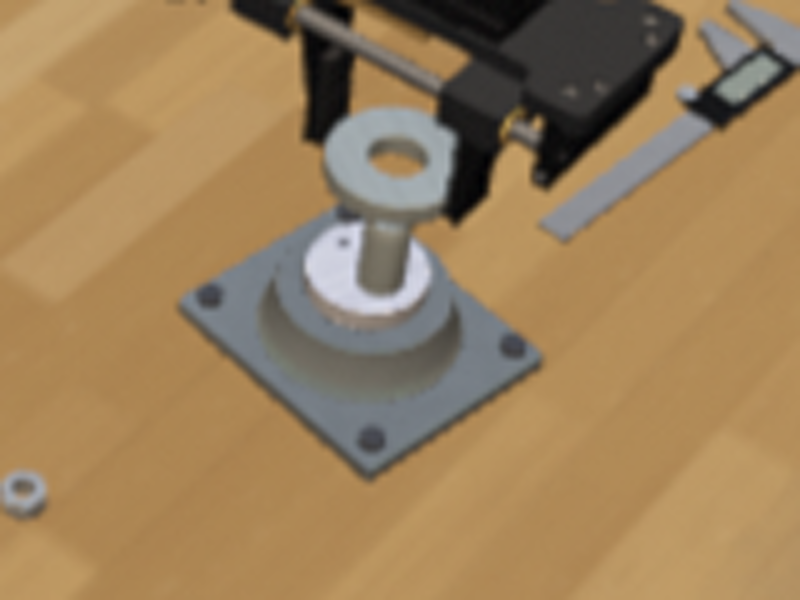

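g2: ring held level at (390,160), spindle straight below it at (385,230). Measure the held ring's centre at its true height and compare with the spindle in the same camera.

```bash
cat > hold.py <<'E'
from st import *
import sys
# usage: hold.py underside_offset thickness radius : centre of held ring relative to TCP (scene camera)
off,th,rad=map(float,sys.argv[1:4])
s,m=st(); c=r.camera("scene"); p=cloud(c); x,y,z=s["ee_pos"]; zt=z+off+th
k=(np.hypot(p[...,0]-x,p[...,1]-y)<rad+.004)&(abs(p[...,2]-zt)<.004)&(c["pixels"].max(-1)>95)
q=p[k][:,:2]
from scipy.optimize import least_squares
# boundary fit: best circle (fixed outer radius and 12.5mm bore) by maximising points inside the annulus
g=[(np.sum((np.hypot(q[:,0]-x-a,q[:,1]-y-b)<rad)&(np.hypot(q[:,0]-x-a,q[:,1]-y-b)>.0125)),a,b) for a in np.arange(-.004,.0041,.0005) for b in np.arange(-.004,.0041,.0005)]
g=np.array(g); best=g[g[:,0]>=g[:,0].max()-1]; print(len(q),"max",best[0,0],"offset mm",(best[:,1:].mean(0)*1000).round(2),"zmed",np.median(p[k][:,2]).round(4),"ztop exp",zt.round(4))
E
python3 hold.py .0208 .012 .031
```

```text
t 5.4 pos [ 481.8 -134.4   96.1] tx [-0.002  1.     0.001] ty [ 1.     0.002 -0.001] tz [-0.001  0.001 -1.   ] F [-0.72  0.75 -1.39] M [-0.081  0.027  0.018] w 62.1 g 14.999942081049085
360 max 344.0 offset mm [-0.12  1.  ] zmed 0.1274 ztop exp 0.1289
```

>>> apply_moves(steps=[[0,0,0,-1.3,0,5,-1],[0,0,0,-1.3,0,12,-1],[0,0,0,-1.3,0,18,-1],[0,0,0,-1.3,0,22,-1],[0,0,0,-1.3,0,24,-1],[0,0,0,-1.3,0,25,-1],[0,0,0,-1.3,0,26,-1]])

```text
time: 6.03
ee_pos: [0.4819, -0.137, 0.07]
eef_rot: [0.707, 0.707, -0.0, -0.0]
ft_force: [0.3, -0.2, -2.0]
width: 0.062
grip_force: 15.0
```

```bash
python3 hold.py .0208 .012 .031
```

```text
t 6.03 pos [ 481.9 -137.    70. ] tx [ 0.  1. -0.] ty [ 1. -0. -0.] tz [-0. -0. -1.] F [ 0.26 -0.21 -2.04] M [-0.102  0.014  0.026] w 62.0 g 14.99989417148754
349 max 334.0 offset mm [0.85 1.75] zmed 0.1011 ztop exp 0.1028
```

>>> apply_moves(steps=[[0,0,0,0.4,0,1,-1],[0,0,0,0.4,0,2,-1],[0,0,0,0.4,0,3,-1],[0,0,0,0.4,0,3,-1]])

```text
time: 6.42
ee_pos: [0.4819, -0.1365, 0.067]
eef_rot: [0.707, 0.707, 0.0, -0.0]
ft_force: [0.2, 0.6, -1.5]
width: 0.0619
grip_force: 15.0
```

```bash
python3 hold.py .0208 .012 .031
```

```text
t 6.42 pos [ 481.9 -136.5   67. ] tx [-0.  1.  0.] ty [ 1.  0. -0.] tz [-0.  0. -1.] F [ 0.21  0.57 -1.5 ] M [-0.081  0.049  0.03 ] w 61.9 g 14.999912416096777
342 max 330.0 offset mm [0.5  0.63] zmed 0.0983 ztop exp 0.0998
```

>>> apply_moves(steps=[[0,0,0,0,0,1,-1],[0,0,0,0,0,2,-1],[0,0,0,0,0,3,-1],[0,0,0,0,0,4,-1],[0,0,0,0,0,5,-1],[0,0,0,0,0,6,-1],[0,0,0,0,0,6,-1]])

```text
time: 7.05
ee_pos: [0.4818, -0.1365, 0.0609]
eef_rot: [0.707, 0.707, -0.0, -0.0]
ft_force: [-0.4, -1.0, -0.8]
width: 0.0619
grip_force: 15.0
```

```bash
python3 st.py
```

```text
t 7.05 pos [ 481.8 -136.5   60.9] tx [-0.  1.  0.] ty [ 1.  0. -0.] tz [-0.  0. -1.] F [-0.45 -0.95 -0.76] M [-0.051  0.064 -0.025] w 61.9 g 14.999814962502569
```

>>> apply_moves(steps=[[0,0,0,0,0,1,-1],[0,0,0,0,0,2,-1],[0,0,0,0,0,3,-1],[0,0,0,0,0,4,-1],[0,0,0,0,0,5,-1],[0,0,0,0,0,5,-1]])

```text
time: 7.55
ee_pos: [0.4818, -0.1365, 0.0559]
eef_rot: [0.707, 0.707, -0.0, -0.0]
ft_force: [0.8, -0.0, -1.7]
width: 0.0619
grip_force: 15.0
```

```bash
python3 st.py
```

```text
t 7.55 pos [ 481.8 -136.5   55.9] tx [-0.  1.  0.] ty [ 1.  0. -0.] tz [-0.  0. -1.] F [ 0.75 -0.01 -1.7 ] M [-0.091  0.095 -0.04 ] w 61.9 g 14.999955568928272
```

>>> apply_moves(steps=[[0,0,0,0,0,3,-1],[0,0,0,0,0,6,-1],[0,0,0,0,0,9,-1],[0,0,0,0,0,12,-1],[0,0,0,0,0,15,-1],[0,0,0,0,0,18,-1],[0,0,0,0,0,21,-1],[0,0,0,0,0,23,-1],[0,0,0,0,0,24.5,-1],[0,0,0,0,0,25.5,-1],[0,0,0,0,0,26,-1],[0,0,0,0,0,26,-1]])

```text
time: 8.55
ee_pos: [0.4819, -0.1366, 0.0301]
eef_rot: [0.707, 0.707, 0.0, -0.0]
ft_force: [0.7, 0.6, -2.0]
width: 0.0617
grip_force: 15.0
```

```bash
python3 st.py
```

```text
t 8.55 pos [ 481.9 -136.6   30.1] tx [0. 1. 0.] ty [ 1. -0. -0.] tz [-0.  0. -1.] F [ 0.72  0.6  -2.01] M [-0.106  0.033 -0.015] w 61.7 g 14.999964712187648
```

>>> apply_moves(steps=[[0,0,0,0,0,0.5,-1],[0,0,0,0,0,1,-1],[0,0,0,0,0,1.3,-1],[0,0,0,0,0,1.3,-1]])

```text
time: 8.88
ee_pos: [0.4821, -0.1366, 0.0291]
eef_rot: [0.707, 0.707, 0.0, -0.0]
ft_force: [-0.9, 0.9, 4.1]
width: 0.0619
grip_force: 15.0
```

>>> apply_moves(steps=[[0,0,0,0,0,1,0.75],[0,0,0,0,0,1,0.75],[0,0,0,0,0,1,0.75],[0,0,0,0,0,1,0.75],[0,0,0,0,0,-10,0.75],[0,0,0,0,0,-40,0.75],[0,0,0,0,0,-80,0.75],[0,0,0,20,8,-85,0.75],[0,0,0,57,25,-85,0.75],[0,0,0,94,42,-85,0.75],[0,0,0,131,59,-85,0.6],[0,0,0,168,76,-85,0.5],[0,0,0,205,93,-85,0.5],[0,0,0,242,110,-75,0.5],[0,0,0,272,124,-60,0.5],[0,0,0,281.4,129.5,-40,0.5],[0,0,0,281.4,129.5,-20,0.5],[0,0,0,281.4,129.5,-10,0.5],[0,0,0,281.4,129.5,-10,0.5]])

```text
time: 10.47
ee_pos: [0.61, 0.1441, 0.0371]
eef_rot: [0.707, 0.707, -0.002, -0.0]
ft_force: [0.8, 0.0, 0.6]
width: 0.0649
grip_force: 0.0
```

```bash
python3 - <<'E'
from st import *
st()
for n in("top","scene"): f(n,(.49,-.138,.045),.056,.066)
c=r.camera("scene"); p=cloud(c); k=(np.hypot(p[...,0]-.611,p[...,1]-.145)<.034)&(p[...,2]>.0065)&(p[...,2]<.014); q=p[k]; print(len(q),q.min(0),q.max(0))
cv2.imwrite("pics/g3.png",cv2.resize(c["pixels"][180:420,160:480,::-1],(800,600),interpolation=cv2.INTER_CUBIC))
E
```

```text
t 10.47 pos [610.  144.1  37.1] tx [ 0.     1.    -0.002] ty [ 1.    -0.    -0.003] tz [-0.003 -0.002 -1.   ] F [0.75 0.04 0.63] M [-0.092  0.08  -0.004] w 64.9 g 0.0
top 345 [ 0.481  -0.1366  0.031 ] [ 0.4808 -0.1365  0.0615]
scene 366 [ 0.4809 -0.1356  0.0325] [ 0.4789 -0.1308  0.0605]
251 [0.58569604 0.12303795 0.00651554] [0.63809466 0.17072479 0.01224475]
```

View pics/g3.png

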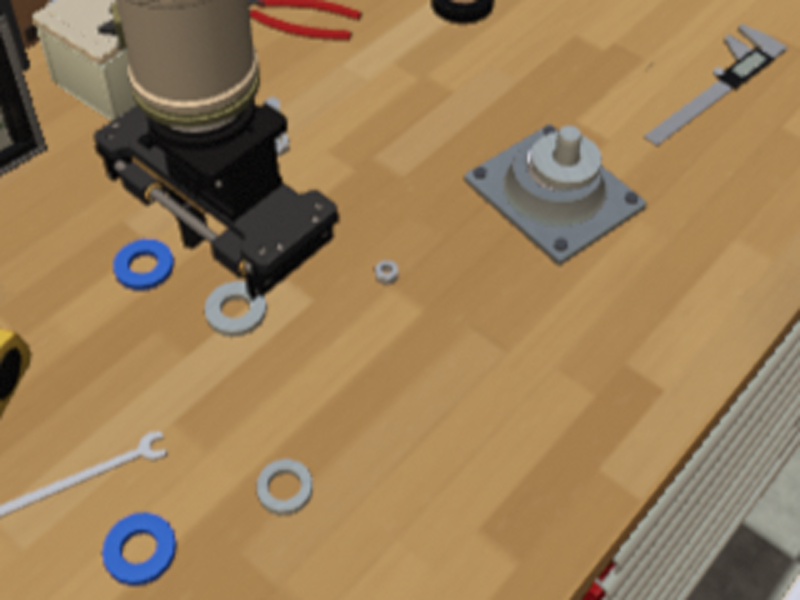

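g3: wide ring sits flat on the bush at (565,160); gripper hovers over the grey mid ring at (235,307). Descend and grip.

>>> apply_moves(steps=[[0,0,0,0.5,1,20,0.5],[0,0,0,0.5,1,38,0.5],[0,0,0,0.5,1,50,0.5],[0,0,0,0.5,1,56,0.5],[0,0,0,0.5,1,56,0.5],[0,0,0,0.5,1,56,-1],[0,0,0,0.5,1,56,-1],[0,0,0,0.5,1,56,-1],[0,0,0,0.5,1,56,-1],[0,0,0,0.5,1,56,-1]], force=15)

```text
time: 11.45
ee_pos: [0.6119, 0.1454, -0.0152]
eef_rot: [0.707, 0.707, -0.0, -0.001]
ft_force: [-12.3, -1.0, 20.3]
width: 0.0456
grip_force: 19.3
```

```bash
python3 tip.py; python3 hold.py .019 .010 .026
```

```text
t 11.45 pos [611.9 145.4 -15.2] tx [0.    1.    0.001] ty [ 1.    -0.    -0.001] tz [-0.001  0.001 -1.   ] F [-12.31  -1.02  20.33] M [-0.403  2.572 -0.066] w 45.6 g 19.254487253492698
finger 1 76
[[0.636, 0.1527, 0.0091], [0.6363, 0.1548, 0.0109], [0.6355, 0.1525, 0.0129], [0.6386, 0.1553, 0.0129], [0.6398, 0.157, 0.0135], [0.6365, 0.1543, 0.0137]]
finger -1 33
[[0.5887, 0.1563, 0.0108], [0.58, 0.1502, 0.0125], [0.5811, 0.1547, 0.0129], [0.5825, 0.1562, 0.0131], [0.5808, 0.1521, 0.0139], [0.5806, 0.1494, 0.0147]]
t 11.5 pos [611.9 145.4 -15.2] tx [0.    1.    0.001] ty [ 1.    -0.    -0.001] tz [-0.001  0.001 -1.   ] F [-13.21  -2.11  20.29] M [-0.517  2.595 -0.037] w 45.6 g 19.680908265290782
57 max 55.0 offset mm [2.12 0.46] zmed 0.0108 ztop exp 0.0138
```

>>> apply_moves(steps=[[0,0,0,0,0,-5,-0.2],[0,0,0,0,0,-15,0.5],[0,0,0,0,0,-30,0.5],[0,0,0,0,0,-40,0.5],[0,0,0,0,0,-40,0.5]])

```text
time: 11.97
ee_pos: [0.6143, 0.1457, 0.0258]
eef_rot: [0.707, 0.707, 0.002, 0.001]
ft_force: [0.7, -1.3, 0.5]
width: 0.0569
grip_force: 0.0
```

```bash
python3 tip.py;python3 - <<'E'
from st import *
c=r.camera("scene"); p=cloud(c); k=(np.hypot(p[...,0]-.611,p[...,1]-.145)<.038)&(p[...,2]>.006)&(p[...,2]<.022); q=p[k]; print(len(q),q.min(0),q.max(0)); print(cv2.minEnclosingCircle(q[:,:2].astype(np.float32)))
x=q[:,:2]-q[:,:2].mean(0); t=q[q[:,2]>.008]; print(np.linalg.lstsq(np.c_[t[:,:2]-[.611,.145],np.ones(len(t))],t[:,2],rcond=None)[0])
cv2.imwrite("pics/g4.png",cv2.resize(c["pixels"][250:350,200:320,::-1],(720,600),interpolation=cv2.INTER_CUBIC))
E
```

```text
t 11.97 pos [614.3 145.7  25.8] tx [0.    1.    0.002] ty [ 1.    -0.     0.004] tz [ 0.004  0.002 -1.   ] F [ 0.69 -1.26  0.51] M [-0.121  0.031 -0.057] w 56.9 g 0.0
finger 1 47
[[0.6444, 0.1469, 0.0504], [0.6432, 0.1505, 0.0515], [0.6485, 0.1565, 0.0527], [0.6431, 0.145, 0.053], [0.6427, 0.156, 0.0538], [0.6435, 0.1498, 0.0538]]
finger -1 27
[[0.5778, 0.1558, 0.0512], [0.5788, 0.1574, 0.052], [0.5775, 0.1532, 0.0522], [0.5787, 0.1571, 0.0551], [0.5762, 0.1565, 0.0567], [0.5759, 0.154, 0.0577]]
200 [0.59125968 0.13199736 0.00605946] [0.64365815 0.1706726  0.01196378]
((0.6175315976142883, 0.1448262482881546), 0.026599977165460587)
[ 0.00680264 -0.00262497  0.00926968]
```

View pics/g4.png

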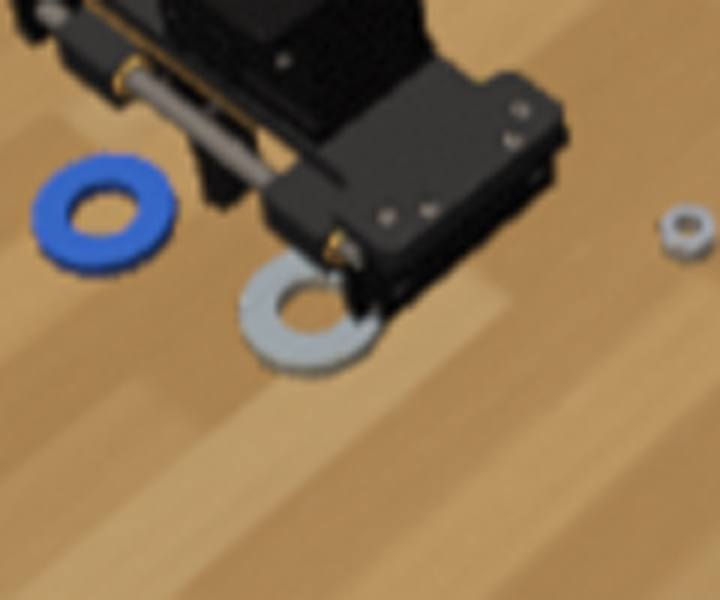

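g4: mid ring lies flat at (312,312), shifted ~6 mm in x to (0.6175,0.145). The tips had too little bite; go 3 mm deeper.

>>> apply_moves(steps=[[0,0,0,-0.5,3,0,0.55],[0,0,0,-0.5,3,12,0.55],[0,0,0,-0.5,3,26,0.55],[0,0,0,-0.5,3,38,0.55],[0,0,0,-0.5,3,44,0.55],[0,0,0,-0.5,3,47.5,0.55],[0,0,0,-0.5,3,47.5,0.55]])

```text
time: 12.65
ee_pos: [0.6137, 0.1445, -0.0248]
eef_rot: [0.707, 0.707, -0.001, -0.002]
ft_force: [-12.0, -1.9, 15.9]
width: 0.0674
grip_force: 7.9
```

```bash
python3 tip.py
```

```text
t 12.65 pos [613.7 144.5 -24.8] tx [0. 1. 0.] ty [ 1.    -0.    -0.004] tz [-0.004  0.    -1.   ] F [-12.02  -1.85  15.9 ] M [-0.463  2.334 -0.102] w 67.4 g 7.916644737124443
finger 1 86
[[0.6475, 0.1521, 0.0017], [0.6505, 0.155, 0.0019], [0.649, 0.1477, 0.0031], [0.6482, 0.1511, 0.0036], [0.6525, 0.1557, 0.0043], [0.6461, 0.15, 0.0044]]
finger -1 13
[[0.5717, 0.156, 0.0056], [0.5731, 0.1571, 0.009], [0.5731, 0.1568, 0.0122], [0.5751, 0.1574, 0.0145], [0.576, 0.1563, 0.0159], [0.5723, 0.1569, 0.0166]]
```

>>> apply_moves(steps=[[0,0,0,0.5,1,-4,0.55],[0,0,0,0.5,2,-4,0.55],[0,0,0,0.5,2,-4,0.55],[0,0,0,0.5,2,-4,0.55]])

```text
time: 13.03
ee_pos: [0.6174, 0.1453, -0.0212]
eef_rot: [0.707, 0.707, -0.0, 0.0]
ft_force: [0.4, -0.5, -0.1]
width: 0.0671
grip_force: 0.0
```

```bash
python3 tip.py
```

```text
t 13.03 pos [617.4 145.3 -21.2] tx [-0.  1. -0.] ty [ 1.  0. -0.] tz [-0. -0. -1.] F [ 0.4  -0.47 -0.08] M [-0.043  0.088 -0.002] w 67.1 g 0.0
finger 1 90
[[0.6515, 0.1481, 0.0047], [0.6551, 0.1559, 0.0058], [0.6518, 0.1532, 0.006], [0.6579, 0.1561, 0.007], [0.6514, 0.1506, 0.0073], [0.6513, 0.1477, 0.008]]
finger -1 12
[[0.576, 0.1571, 0.0098], [0.5791, 0.1569, 0.0101], [0.575, 0.1574, 0.0145], [0.5769, 0.1581, 0.017], [0.5815, 0.1565, 0.0178], [0.5768, 0.1578, 0.0202]]
```

>>> apply_moves(steps=[[0,0,0,0,0,0.5,0.3],[0,0,0,0,0,0.5,-1],[0,0,0,0,0,0.5,-1],[0,0,0,0,0,0.5,-1],[0,0,0,0,0,0.5,-1],[0,0,0,0,0,0.5,-1]], force=15)

```text
time: 13.58
ee_pos: [0.6173, 0.1454, -0.0213]
eef_rot: [0.707, 0.707, -0.0, -0.0]
ft_force: [0.7, 0.6, -0.1]
width: 0.0517
grip_force: 15.0
```

```bash
python3 tip.py; python3 hold.py .0215 .010 .026
```

```text
t 13.58 pos [617.3 145.4 -21.3] tx [-0.  1.  0.] ty [ 1.  0. -0.] tz [-0.  0. -1.] F [ 0.74  0.55 -0.08] M [-0.124  0.042 -0.006] w 51.7 g 14.999561235308647
finger 1 84
[[0.6501, 0.1553, 0.0026], [0.645, 0.1478, 0.0067], [0.6422, 0.1559, 0.0068], [0.6428, 0.155, 0.0089], [0.6489, 0.1579, 0.0097], [0.6469, 0.1568, 0.0104]]
finger -1 25
[[0.5943, 0.1547, 0.0038], [0.5832, 0.1535, 0.006], [0.5838, 0.1556, 0.0076], [0.5838, 0.1528, 0.0082], [0.5843, 0.1577, 0.0094], [0.583, 0.1529, 0.0127]]
t 13.63 pos [617.3 145.4 -21.2] tx [-0.  1.  0.] ty [ 1.  0. -0.] tz [-0.  0. -1.] F [ 0.39  1.04 -1.32] M [-0.134  0.032  0.033] w 51.3 g 14.999638572335243
99 max 97.0 offset mm [-0.38  0.13] zmed 0.0083 ztop exp 0.0103
```

>>> apply_moves(steps=[[0,0,0,0,0,-15,-1],[0,0,0,0,0,-50,-1],[0,0,0,0,0,-90,-1],[0,0,0,-20,-10,-120,-1],[0,0,0,-55,-26,-125,-1],[0,0,0,-90,-43,-125,-1],[0,0,0,-125,-60,-125,-1],[0,0,0,-160,-77,-125,-1],[0,0,0,-195,-94,-125,-1],[0,0,0,-230,-110,-125,-1],[0,0,0,-260,-125,-120,-1],[0,0,0,-276,-132,-115,-1],[0,0,0,-281.7,-135.3,-110,-1],[0,0,0,-281.7,-135.3,-110,-1],[0,0,0,-281.7,-135.3,-110,-1],[0,0,0,-281.7,-135.3,-110,-1]])

```text
time: 15.02
ee_pos: [0.4831, -0.1348, 0.0892]
eef_rot: [0.706, 0.708, 0.0, 0.0]
ft_force: [-0.8, 0.7, -0.4]
width: 0.0517
grip_force: 15.0
```

```bash
python3 hold.py .0212 .010 .026
```

```text
t 15.02 pos [ 483.1 -134.8   89.2] tx [-0.002  1.     0.   ] ty [1.    0.002 0.   ] tz [ 0.  0. -1.] F [-0.8   0.69 -0.44] M [-0.044  0.004 -0.001] w 51.7 g 14.999796599149704
228 max 219.0 offset mm [0.5  0.25] zmed 0.1189 ztop exp 0.1204
```

>>> apply_moves(steps=[[0,0,0,-1,-0.6,5,-1],[0,0,0,-1,-0.6,10,-1],[0,0,0,-1,-0.6,14,-1],[0,0,0,-1,-0.6,17,-1],[0,0,0,-1,-0.6,17.5,-1],[0,0,0,-1,-0.6,17.5,-1],[0,0,0,-1,-0.6,17.5,-1]])

```text
time: 15.65
ee_pos: [0.4816, -0.1374, 0.0713]
eef_rot: [0.707, 0.707, -0.0, -0.0]
ft_force: [0.3, 0.0, -1.1]
width: 0.0512
grip_force: 15.0
```

```bash
python3 hold.py .0212 .010 .026
```

```text
t 15.65 pos [ 481.6 -137.4   71.3] tx [ 0.  1. -0.] ty [ 1. -0. -0.] tz [-0. -0. -1.] F [ 0.31  0.01 -1.13] M [-0.121  0.051 -0.01 ] w 51.2 g 14.99976597726345
223 max 214.0 offset mm [0.17 0.83] zmed 0.1013 ztop exp 0.1025
```

Settled at (481.6,-137.4); correct by +0.9 mm in y and +0.4 in x, then lower gently.

>>> apply_moves(steps=[[0,0,0,0.9,0.4,0,-1],[0,0,0,0.9,0.4,1,-1],[0,0,0,0.9,0.4,2,-1],[0,0,0,0.9,0.4,3,-1],[0,0,0,0.9,0.4,4,-1],[0,0,0,0.9,0.4,5,-1],[0,0,0,0.9,0.4,5,-1]])

```text
time: 16.28
ee_pos: [0.4818, -0.1365, 0.0661]
eef_rot: [0.707, 0.707, -0.0, -0.0]
ft_force: [-0.8, -0.1, -0.7]
width: 0.0517
grip_force: 15.0
```

```bash
python3 st.py
```

```text
t 16.28 pos [ 481.8 -136.5   66.1] tx [0. 1. 0.] ty [ 1. -0. -0.] tz [-0.  0. -1.] F [-0.8  -0.15 -0.74] M [-0.108  0.089  0.051] w 51.7 g 14.999687299132347
```

>>> apply_moves(steps=[[0,0,0,0,0,1,-1],[0,0,0,0,0,2,-1],[0,0,0,0,0,3,-1],[0,0,0,0,0,4,-1],[0,0,0,0,0,5,-1],[0,0,0,0,0,6,-1],[0,0,0,0,0,7,-1],[0,0,0,0,0,8,-1],[0,0,0,0,0,8,-1]])

```text
time: 17.03
ee_pos: [0.4818, -0.1364, 0.0581]
eef_rot: [0.707, 0.707, -0.0, -0.0]
ft_force: [1.2, -0.3, -0.7]
width: 0.0512
grip_force: 15.0
```

```bash
python3 st.py
```

```text
t 17.03 pos [ 481.8 -136.4   58.1] tx [0. 1. 0.] ty [ 1. -0. -0.] tz [-0.  0. -1.] F [ 1.18 -0.29 -0.7 ] M [-0.1    0.032 -0.014] w 51.2 g 14.99966785311699
```

>>> apply_moves(steps=[[0,0,0,0,0,2,-1],[0,0,0,0,0,5,-1],[0,0,0,0,0,8,-1],[0,0,0,0,0,11,-1],[0,0,0,0,0,13.5,-1],[0,0,0,0,0,15,-1],[0,0,0,0,0,16,-1],[0,0,0,0,0,16.5,-1],[0,0,0,0,0,17,-1],[0,0,0,0,0,17,-1]])

```text
time: 17.87
ee_pos: [0.482, -0.1364, 0.0413]
eef_rot: [0.707, 0.707, 0.0, -0.0]
ft_force: [0.7, -0.1, -1.3]
width: 0.0515
grip_force: 15.0
```

```bash
python3 st.py
```

```text
t 17.87 pos [ 482.  -136.4   41.3] tx [-0.  1.  0.] ty [1. 0. 0.] tz [ 0.  0. -1.] F [ 0.68 -0.08 -1.28] M [-0.142  0.059 -0.019] w 51.5 g 14.999716132879257
```

>>> apply_moves(steps=[[0,0,0,0,0,0.4,-1],[0,0,0,0,0,0.8,-1],[0,0,0,0,0,0.8,-1]])

```text
time: 18.12
ee_pos: [0.482, -0.1365, 0.0406]
eef_rot: [0.707, 0.707, 0.0, 0.0]
ft_force: [0.4, -0.5, -0.4]
width: 0.0513
grip_force: 15.0
```

>>> apply_moves(steps=[[0,0,0,0,0,0.4,-1],[0,0,0,0,0,0.7,-1],[0,0,0,0,0,0.7,-1]])

```text
time: 18.37
ee_pos: [0.4821, -0.1365, 0.0404]
eef_rot: [0.707, 0.707, 0.0, -0.0]
ft_force: [-3.7, 0.2, 9.1]
width: 0.0509
grip_force: 15.0
```

>>> apply_moves(steps=[[0,0,0,0,0,0,0.6],[0,0,0,0,0,0,0.6],[0,0,0,0,0,0,0.6],[0,0,0,0,0,0,0.6],[0,0,0,0,0,-10,0.6],[0,0,0,0,0,-40,0.6],[0,0,0,0,0,-75,0.6],[0,0,0,20,-1,-85,0.6],[0,0,0,60,-3,-85,0.4],[0,0,0,100,-5,-85,0.3],[0,0,0,140,-7,-85,0.3],[0,0,0,180,-9,-85,0.3],[0,0,0,220,-11,-80,0.3],[0,0,0,260,-13,-70,0.3],[0,0,0,300,-14,-50,0.3],[0,0,0,340,-16,-30,0.3],[0,0,0,362,-17,-5,0.3],[0,0,0,367.7,-17.2,20,0.3],[0,0,0,367.7,-17.2,20,0.3],[0,0,0,367.7,-17.2,20,0.3]])

```text
time: 20.03
ee_pos: [0.4643, 0.2302, 0.0198]
eef_rot: [0.707, 0.707, -0.001, 0.0]
ft_force: [0.6, 0.1, 0.2]
width: 0.0565
grip_force: 0.0
```

```bash
python3 tip.py; python3 - <<'E'
from st import *
for n in("top","scene"): f(n,(.49,-.138,.045),.068,.077)
E
```

```text
t 20.03 pos [464.3 230.2  19.8] tx [-0.     1.    -0.002] ty [ 1.     0.    -0.001] tz [-0.001 -0.002 -1.   ] F [0.56 0.1  0.25] M [-0.121  0.01   0.035] w 56.5 g 0.0
finger 1 33
[[0.4938, 0.2274, 0.0451], [0.4928, 0.2256, 0.0475], [0.4948, 0.241, 0.0476], [0.4968, 0.2414, 0.0493], [0.4931, 0.2251, 0.05], [0.4922, 0.2406, 0.0501]]
finger -1 5
[[0.4294, 0.2426, 0.0485], [0.43, 0.2419, 0.0503], [0.4272, 0.2397, 0.0508], [0.4271, 0.2423, 0.0511], [0.4281, 0.2413, 0.0519]]
top 212 [ 0.4812 -0.1368  0.0254] [ 0.4808 -0.1365  0.0716]
scene 236 [ 0.4823 -0.1363  0.0269] [ 0.4792 -0.1323  0.0708]
```

>>> apply_moves(steps=[[0,0,0,0.7,0.3,14,0.35],[0,0,0,0.7,0.3,27,0.35],[0,0,0,0.7,0.3,36,0.35],[0,0,0,0.7,0.3,40.3,0.35],[0,0,0,0.7,0.3,40.3,0.35],[0,0,0,0.7,0.3,40.3,0.35]])

```text
time: 20.68
ee_pos: [0.4655, 0.2318, -0.0198]
eef_rot: [0.707, 0.707, 0.0, 0.0]
ft_force: [-0.1, -0.3, 0.1]
width: 0.0586
grip_force: 0.0
```

```bash
python3 tip.py
```

```text
t 20.68 pos [465.5 231.8 -19.8] tx [0.001 1.    0.   ] ty [ 1.    -0.001  0.001] tz [ 0.001  0.    -1.   ] F [-0.11 -0.27  0.1 ] M [-0.104  0.086  0.006] w 58.6 g 0.0
finger 1 51
[[0.4953, 0.2279, 0.0077], [0.499, 0.2424, 0.0078], [0.4941, 0.2314, 0.01], [0.5004, 0.2432, 0.0109], [0.496, 0.2319, 0.0122], [0.4942, 0.2335, 0.0127]]
finger -1 2
[[0.4303, 0.2427, 0.0057], [0.4282, 0.2421, 0.0075]]
```

>>> apply_moves(steps=[[0,0,0,-0.6,-0.5,1.3,0.3],[0,0,0,-0.6,-0.5,1.3,0.3],[0,0,0,-0.6,-0.5,1.3,-1],[0,0,0,-0.6,-0.5,1.3,-1],[0,0,0,-0.6,-0.5,1.3,-1],[0,0,0,-0.6,-0.5,1.3,-1],[0,0,0,-0.6,-0.5,1.3,-1]], force=15)

```text
time: 21.32
ee_pos: [0.4646, 0.2314, -0.0217]
eef_rot: [0.707, 0.707, 0.0, -0.0]
ft_force: [0.4, 0.4, 1.8]
width: 0.0414
grip_force: 15.0
```

```bash
python3 tip.py; python3 hold.py .021 .010 .021
```

```text
t 21.32 pos [464.6 231.4 -21.7] tx [-0.  1.  0.] ty [1. 0. 0.] tz [ 0.  0. -1.] F [0.42 0.39 1.75] M [-0.141 -0.005  0.01 ] w 41.4 g 15.000030286610126
finger 1 49
[[0.4859, 0.2315, 0.009], [0.4859, 0.229, 0.0093], [0.4924, 0.2432, 0.0096], [0.4895, 0.2434, 0.0097], [0.4861, 0.231, 0.0119], [0.4858, 0.2338, 0.0123]]
finger -1 2
[[0.4366, 0.2417, 0.0034], [0.4371, 0.2432, 0.0088]]
t 21.37 pos [464.6 231.4 -21.7] tx [-0.  1.  0.] ty [1. 0. 0.] tz [ 0.  0. -1.] F [ 0.86 -0.55  1.35] M [-0.091  0.093  0.064] w 41.2 g 15.000053141266108
21 max 20.0 offset mm [1.9  1.81] zmed 0.0077 ztop exp 0.0093
```

>>> apply_moves(steps=[[0,0,0,0,0,-15,-1],[0,0,0,0,0,-50,-1],[0,0,0,0,0,-90,-1],[0,0,0,-20,1,-120,-1],[0,0,0,-60,3,-125,-1],[0,0,0,-100,5,-125,-1],[0,0,0,-140,7,-125,-1],[0,0,0,-180,9,-125,-1],[0,0,0,-220,10,-125,-1],[0,0,0,-260,12,-125,-1],[0,0,0,-300,14,-125,-1],[0,0,0,-335,16,-122,-1],[0,0,0,-358,17,-115,-1],[0,0,0,-368,17.4,-110,-1],[0,0,0,-368,17.4,-104,-1],[0,0,0,-368,17.4,-98,-1],[0,0,0,-368,17.4,-94,-1],[0,0,0,-368,17.4,-94,-1],[0,0,0,-368,17.4,-94,-1]])

```text
time: 23.0
ee_pos: [0.482, -0.1355, 0.072]
eef_rot: [0.706, 0.708, -0.0, -0.0]
ft_force: [-0.4, 0.1, -0.0]
width: 0.0408
grip_force: 15.0
```

```bash
python3 hold.py .0217 .010 .021; python3 - <<'E'
from st import *
c=r.camera("scene"); cv2.imwrite("pics/g5.png",cv2.resize(c["pixels"][190:310,310:470,::-1],(800,600),interpolation=cv2.INTER_CUBIC))
E
```

```text
t 23.0 pos [ 482.  -135.5   72. ] tx [-0.002  1.     0.   ] ty [ 1.     0.002 -0.   ] tz [-0.  0. -1.] F [-0.37  0.15 -0.  ] M [-0.074  0.05  -0.024] w 40.8 g 15.000028945505619
115 max 105.0 offset mm [0.   0.13] zmed 0.1021 ztop exp 0.1037
```

View pics/g5.png

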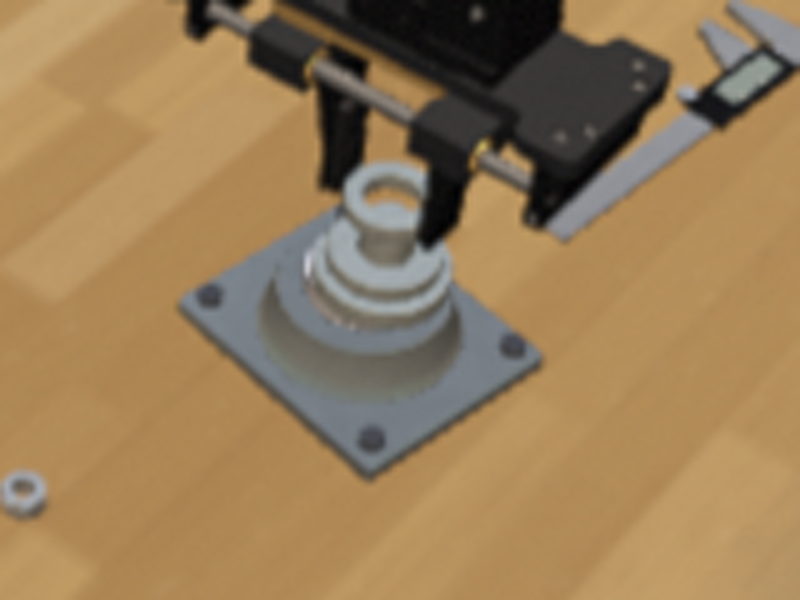

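g5: small ring held level at (387,195) over the spindle; two rings seated flat below at (387,265). Wait to settle, lower 3 mm.

>>> apply_moves(steps=[[0,0,0,0,0,0,-1],[0,0,0,0,0,0,-1],[0,0,0,0,0,1,-1],[0,0,0,0,0,2,-1],[0,0,0,0,0,2,-1]])

```text
time: 23.52
ee_pos: [0.4818, -0.1366, 0.0701]
eef_rot: [0.707, 0.707, -0.0, -0.0]
ft_force: [0.6, -0.2, -0.2]
width: 0.0408
grip_force: 15.0
```

```bash
python3 hold.py .0217 .010 .021
```

```text
t 23.52 pos [ 481.8 -136.6   70.1] tx [-0.  1.  0.] ty [ 1.  0. -0.] tz [-0.  0. -1.] F [ 0.58 -0.22 -0.19] M [-0.091  0.088 -0.004] w 40.8 g 14.999856292270124
116 max 107.0 offset mm [0.   0.17] zmed 0.0999 ztop exp 0.1018
```

>>> apply_moves(steps=[[0,0,0,0.4,0.1,1,-1],[0,0,0,0.4,0.1,2,-1],[0,0,0,0.4,0.1,3,-1],[0,0,0,0.4,0.1,4,-1],[0,0,0,0.4,0.1,5,-1],[0,0,0,0.4,0.1,5,-1]])

```text
time: 24.07
ee_pos: [0.4819, -0.1363, 0.065]
eef_rot: [0.707, 0.707, -0.0, -0.0]
ft_force: [-0.9, -0.7, -0.0]
width: 0.0409
grip_force: 15.0
```

```bash
python3 st.py
```

```text
t 24.07 pos [ 481.9 -136.3   65. ] tx [0. 1. 0.] ty [ 1. -0. -0.] tz [-0.  0. -1.] F [-0.89 -0.67 -0.01] M [-0.073  0.006 -0.034] w 40.9 g 14.999859002418816
```

>>> apply_moves(steps=[[0,0,0,0,0,1,-1],[0,0,0,0,0,2,-1],[0,0,0,0,0,3,-1],[0,0,0,0,0,4,-1],[0,0,0,0,0,5,-1],[0,0,0,0,0,6,-1],[0,0,0,0,0,7,-1],[0,0,0,0,0,8,-1],[0,0,0,0,0,8,-1]])

```text
time: 24.82
ee_pos: [0.4819, -0.1362, 0.057]
eef_rot: [0.707, 0.707, -0.0, -0.0]
ft_force: [-0.3, 0.9, 0.3]
width: 0.041
grip_force: 15.0
```

```bash
python3 st.py
```

```text
t 24.82 pos [ 481.9 -136.2   57. ] tx [0. 1. 0.] ty [ 1. -0. -0.] tz [-0.  0. -1.] F [-0.28  0.85  0.25] M [-0.13   0.086  0.017] w 41.0 g 14.999922551214695
```

Underside ~78.7; seat at TCP ≈ 50.3. Lower on.

>>> apply_moves(steps=[[0,0,0,0,0,1.5,-1],[0,0,0,0,0,3,-1],[0,0,0,0,0,4.5,-1],[0,0,0,0,0,5.5,-1],[0,0,0,0,0,6,-1],[0,0,0,0,0,6.5,-1],[0,0,0,0,0,6.5,-1]])

```text
time: 25.4
ee_pos: [0.482, -0.1363, 0.0506]
eef_rot: [0.707, 0.707, -0.0, -0.0]
ft_force: [-0.0, 0.3, -0.4]
width: 0.0411
grip_force: 15.0
```

>>> apply_moves(steps=[[0,0,0,0,0,0.4,-1],[0,0,0,0,0,0.8,-1],[0,0,0,0,0,0.8,-1]])

```text
time: 25.65
ee_pos: [0.4821, -0.1363, 0.0503]
eef_rot: [0.707, 0.707, 0.0, -0.0]
ft_force: [-1.9, 0.5, 4.8]
width: 0.041
grip_force: 15.0
```

Seated contact. Release, rise clear and check.

>>> apply_moves(steps=[[0,0,0,0,0,0,0.4],[0,0,0,0,0,0,0.4],[0,0,0,0,0,0,0.4],[0,0,0,0,0,0,0.4],[0,0,0,0,0,-10,0.4],[0,0,0,0,0,-40,0.4],[0,0,0,0,0,-75,0.4],[0,0,0,30,0,-90,0.4],[0,0,0,70,0,-90,0.4],[0,0,0,110,0,-90,0.4],[0,0,0,150,0,-90,0.4],[0,0,0,150,0,-90,0.4],[0,0,0,150,0,-90,0.4],[0,0,0,150,0,-90,0.4]])

```text
time: 26.82
ee_pos: [0.4822, 0.0132, 0.1404]
eef_rot: [0.707, 0.707, 0.0, 0.0]
ft_force: [0.0, 0.1, -0.6]
width: 0.061
grip_force: 0.0
```

```bash
python3 - <<'E'
from st import *
st()
for n in("top","scene"):
    for a,b in((.057,.066),(.067,.077),(.078,.084),(.085,.096)): f(n,(.4815,-.137,.04),a,b)
c=r.camera("scene"); cv2.imwrite("pics/g6.png",cv2.resize(c["pixels"][190:310,310:470,::-1],(800,600),interpolation=cv2.INTER_CUBIC))
E
```

```text
t 26.82 pos [482.2  13.2 140.4] tx [ 0.  1. -0.] ty [ 1. -0.  0.] tz [ 0. -0. -1.] F [ 0.03  0.12 -0.61] M [-0.093  0.064  0.04 ] w 61.0 g 0.0
top 128 [ 0.4805 -0.1368  0.0311] [ 0.4804 -0.1343  0.062 ]
top 114 [ 0.4803 -0.1341  0.0285] [ 0.4809 -0.1346  0.0721]
top 107 [ 0.4812 -0.1364  0.0203] [ 0.481  -0.1368  0.0812]
top 53 [ 0.4826 -0.132   0.0177] [ 0.4817 -0.135   0.089 ]
scene 99 [ 0.4721 -0.1344  0.0286] [ 0.4623 -0.126   0.0609]
scene 73 [ 0.4706 -0.1337  0.0226] [ 0.4648 -0.1299  0.0707]
scene 31 [ 0.468  -0.1354  0.014 ] [ 0.4662 -0.1354  0.0805]
scene 0 [0. 0. 0.] [nan nan nan]st.py:9: RuntimeWarning: Mean of empty slice.
  (x,y),rad=cv2.minEnclosingCircle(q[:,:2].astype(np.float32)); print(name,len(q),np.round([x,y,rad],4),np.round(q.mean(0),4)); return c
  ret = um.true_divide(
```

View pics/g6.png

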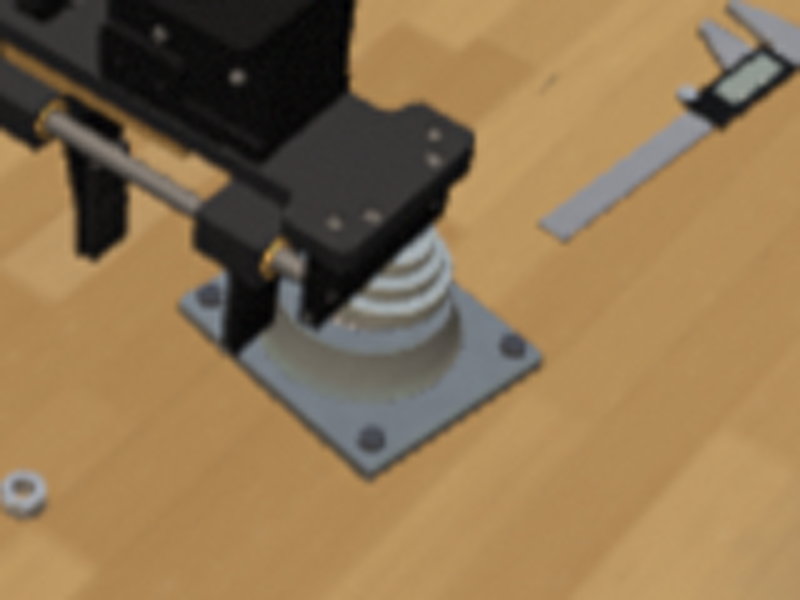

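g6: the stack at (405,270) sits flat, with ring tops at about 62, 72 and 81–82 mm by depth. The gripper is clear.

```bash
python3 -c "
from bench import r
print(r.close_job())"
```

```text
the job is handed in; nothing more can be done
None
```

All three rings are stacked on the spindle, widest, middle, then smallest, each lowered until it made light contact and then released; the depth camera shows the tops at about 62, 72 and 81 mm, and the job was handed in at about 27 s, though close_job returned no verdict.

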